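Spin the loose wing nut of a cheese press home with a fingertip

ROBOT

A 6-joint arm with a two-finger parallel gripper is mounted at the origin on the work surface. World frame = base frame: x ahead of the robot, y to its left, z up, the work surface at z = 0. Lengths are in m, angles in rad, forces in N, time in s.
With the tool pointing down it reaches from about 0.25 to 0.725 m from the base axis. Payload 4 kg.
Tool frame: the origin (TCP) lies on the centre line of the jaws, within the pads' length; the fingertips stand 17 mm ahead of it and the grasp point (between the pads) lies 2 mm behind it; z points along the fingers, y is the line along which they close (so a half turn about z gives the same grasp; the last joint's range is limited). The gripper opens to 85 mm and grips with 20 to 120 N. Pads are 22 mm wide; open, the fingers measure 114 mm over their backs; the gripper's body (76 mm by 85 mm) begins 54 mm behind the grasp point. The pads swing forward as they close: fully open they stand 13 mm farther back than shut.
Start: joints at [1.33, 0.241, 0.005, 1.335, 0, 1.571], TCP at [0.119, 0.486, 0.248] pointing down, gripper open.
Joint ranges: [-2.72, 2.72], [-1.05, 1.87], [-1.09, 1.28], [-1.99, 2.15], [-1.42, 1.44], [-3.14, 3.14]. Speed limits (rad/s): [2.79, 2.79, 3.14, 3.14, 3.14, 3.14].

INTERFACE

Orientations are given as a unit quaternion [x, y, z, w].
In Python, from workcell import get_obs, imaging, order gives the robot as it stands.
- The arm moves only by the tool apply_moves, never from a script. Its argument "targets" is a list that holds one entry, the list of rows, each a list of 5 numbers: the shift along the world's x, y, z in units of 40 mm (1.0 is 40 mm), then the turn about the world's z in degrees, then the gripper command: -1 is shut, 1 is fully open, values between are in proportion. In form: [[[dx, dy, dz, turn, fingers], ...]]. A call has 1 to 8 rows; each row shifts and turns the commanded pose from where the row before left it; what a row does not reach is not made up. A row lasts 1/12 s, in which the tool goes at most 41.7 mm and 7.16 degrees, less where a joint would pass 70% of its speed; a pose out of reach is approached as far as the arm can. A call is refused whole if a number of a shift passes 1 or a number of a turn 7.16, either way. A call with a gripper value outside its range is refused whole. The fingers move at their own pace and stop on an object; the grip force is fixed at half the most. Time passes only in rows, so rows that do not move let the fingers close. It gives the time, the measured TCP pose, the force, the opening and the grip force at its end, in the units of the state.
- get_obs(): the state, without advancing time (a new reading comes with each control period).
- imaging.camera(name): name is "scene" or "top" or "wrist"; returns (picture, depth): 384x512x3 uint8, blue, green, red; 384x512 float32, m along the optical axis (not along the pixel's ray), 0 where there is no reading.
- imaging.get_calibration(name): a dict with "camera_matrix" (3x3 intrinsics, pixels), "eye" and "rotation" of the camera in the world; the wrist camera has in their place "hand_eye" (4x4, takes a point from camera to tool coordinates, whose origin is the TCP and whose axes are the flange's). Camera axes: x right, y down, z forward; pixel columns grow to the right and rows downward; lengths in m; the calibration is good to about 2 mm. A picture is of the moment at which its call begins: read the wrist's pose just before it. get_calibration takes no time and is no camera call.
- order.job_done(): hands the job in; it is judged then, once.
The state is a dict: "clock": time; "joint_pos": joint angles; "joint_vel": joint speeds; "tau": joint torques, N m; "eef_pos": TCP position; "tool_rot": TCP orientation; "ft_force": force on the tool from outside, world axes, zero at the start; "ft_torque": the same for the moment, N m; "grip_width": finger opening in m; "grasp_force": force on a finger pad.
Only numpy, scipy, OpenCV 4.12 (cv2) and the standard library are available. Lean on these libraries where they do the work, as an engineer would, in place of code of your own. Each camera call takes 0.05 s, during which the arm holds its last target. There are 200 camera calls.

TASK

One of the two wing nuts on the small cheese press has been left loose, standing up its rod clear of its washer. Push its wings round with a fingertip, clockwise seen from above and in as many strokes as it takes, until the nut is fully down on its washer, finger-tight and no more, without pinching it. Leave the other wing nut tight, and leave the jars on the lazy Susan and the tongs where they are.

Things in the scene. Friction and masses are not known exactly. Their poses are not given: they have to be found in the camera images.
- press: Cheese press, fixed on the sill; origin under its centre on the sill. Beech base board 150 (x) by 270 (y) mm, top at 30 mm; steel mould in the middle, 116 mm across; over it a beech beam 56 (x) by 250 (y) by 22 mm, top 152 mm above the sill. Two upright rods pass through the beam at y = +95 and -95 mm, each with a wing nut; which one is loose varies.
- loose_rod: Fixed threaded steel rod of the loose nut, 12 mm thick, with a washer (28 mm across) lying on the beam. Origin on the rod's axis at the washer's top, 154.5 mm above the sill; the rod ends 44 mm above it.
- loose_nut: The loose wing nut. Origin on the rod's axis at the nut's underside, z up; wings along its +x and -x. Hub 23 mm across, 14 high. Each wing is an upright plate 5 mm thick (in y), about a 21 mm disc centred 21.5 mm above the underside and 21.5 mm from the axis: 64 mm over both wings, which reach 11 to 32 mm above the underside. Turns freely (1 N at a wing), stays where left.
- loose_screw (a joint): How far the loose nut is unscrewed, rad: 0 = fully down on its washer, its stop; grows anticlockwise seen from above. Two-start thread: the nut rises 6 mm a turn. It starts 5.5 to 9.5 rad up. At the stop rod and nut together yield a little against the rod's rubber bush (1.2 N m a rad, 2.5 N a mm at a wing) and turn back when let go.
- tight_nut: The other wing nut, same shape and frame, already tight on its washer.
- tight_screw (a joint): How far the tight nut is unscrewed, rad: 0 = tight; it takes about 0.4 N m to turn it back.
- jar0: Hexagonal glass jar with a steel lid, 56 mm across flats, 86 mm high, loose on the lazy Susan (a beech disc, 300 mm across, top 30 mm above the sill, that turns); origin at the centre of its underside.
- jar1: A second jar like jar0.
- jar2: A third jar like jar0.
- tongs: Steel tongs, 245 mm long along x, 58 mm wide, 10 mm thick, lying loose on the sill; origin under the middle.

How it is judged:
At the end, for the whole second after the job is handed in: The loose nut is down on its washer (less than 0.2 rad, about 11 degrees, from its stop) and still; the other nut is still tight (turned back less than 0.2 rad); the three jars and the tongs are within 20 mm of where they started (value of joint each of loose_screw, tight_screw below 0.2 rad and velocity of joint loose_screw between -0.05 and 0.05 rad/s and distance of each of jar0, jar1, jar2, tongs from where it was at the start of the episode below 0.02 m); the robot touches nothing.
It fails at once if the loose nut is pinched or forced (over 30 N between the fingers and the nut) (contact force between the fingers and loose_nut above 30 N).
It fails at once if the tight nut is turned back by more than 0.3 rad (value of joint tight_screw above 0.3 rad).
It fails at once if a jar or the tongs are lifted, carried or knocked by more than 30 mm (distance of any of jar0, jar1, jar2, tongs from where it was at the start of the episode above 0.03 m).
It also fails if it takes over 61 s, if anything falls off the work surface, if the arm or the gripper's body presses on something with over 40 N, if the wrist force passes 120 N, or if a joint passes its speed limit or range.

## Working session

There is one attempt and no reset: what is moved stays moved. The work goes in short steps, Python scripts to look and compute and a tool call to move; the robot and the scene stay as the last step left them, time stands still between calls to the robot, and variables do not carry over. Pictures are saved under pics/ and viewed, at most 10 in all, crops included, and the job is handed in when it is done.

Besides the shell and the picture viewer there is one more tool, called after "Emit:" as name(argument=value, ...), one argument or row to a line, values as JSON. apply_moves: Moves the arm, as the interface text tells. Its arguments: {"type":"object","properties":{"targets":{"type":"array","items":{"type":"array","items":{"type":"array","items":{"type":"number"}}}}},"required":["targets"]}

```bash
mkdir -p pics; cat > h.py <<'E'
import numpy as np, cv2
from workcell import get_obs, imaging, order
def pts(name):
    o=get_obs(); im,d=imaging.camera(name); c=imaging.get_calibration(name)
    K=np.array(c["camera_matrix"]); v,u=np.mgrid[0:384,0:512]
    P=np.stack([(u-K[0,2])/K[0,0]*d,(v-K[1,2])/K[1,1]*d,d],-1)
    if "eye" in c: R=np.array(c["rotation"]);t=np.array(c["eye"])
    else:
        from scipy.spatial.transform import Rotation as Ro
        T=np.array(c["hand_eye"]);A=Ro.from_quat(o["tool_rot"]).as_matrix()
        R=A@T[:3,:3];t=A@T[:3,3]+np.array(o["eef_pos"])
    W=P@R.T+t; W[d<=0]=np.nan
    return im,d,W
E
python3 - <<'E'
from h import *
print(get_obs())
ims=[]
for n in("top","scene"):
    im,d,W=pts(n); np.save(n+".npy",W); cv2.imwrite(n+".png",im); cv2.imwrite("pics/%s0.png"%n,im)
E
```

```text
{'clock': 0.0, 'joint_pos': array([1.33001673e+00, 2.41459447e-01, 3.69929848e-03, 1.33521973e+00,
       2.41261649e-06, 1.57078173e+00]), 'joint_vel': array([-0.00067926, -0.00012831,  0.00141445,  0.00172992, -0.00122291,
       -0.0012801 ]), 'tau': array([ 9.50181820e-04, -3.72315252e+01,  2.52411121e+01,  1.69048249e-02,
        5.32505692e-05,  9.24696906e-06]), 'eef_pos': array([0.11908234, 0.48497812, 0.24738022]), 'tool_rot': array([ 1.20091878e-01,  9.92762181e-01, -1.08372697e-03, -1.32326807e-04]), 'ft_force': array([ 1.32454468, -0.46661301, -0.15537214]), 'ft_torque': array([-0.01604115, -0.00301136, -0.02526902]), 'grasp_force': 0.0, 'grip_width': 0.08522434462746543}Traceback (most recent call last):
  File "<stdin>", line 5, in <module>
  File "h.py", line 12, in pts
    W=P@R.T+t; W[d<=0]=np.nan
      ~^~~~
ValueError: matmul: Input operand 1 has a mismatch in its core dimension 0, with gufunc signature (n?,k),(k,m?)->(n?,m?) (size 4 is different from 3)
```

```bash
sed -i 's/R=np.array(c\["rotation"\]);/from scipy.spatial.transform import Rotation as Ro;R=Ro.from_quat(c["rotation"]).as_matrix();/' h.py
python3 - <<'E'
from h import *
for n in("top","scene"):
    print(imaging.get_calibration(n))
    im,d,W=pts(n); np.save(n+".npy",W); cv2.imwrite("pics/%s0.png"%n,im)
    print(np.nanpercentile(W[...,2],[5,50,95]))
E
```

```text
{'camera_matrix': array([[487.37361192,   0.        , 250.75129835],
       [  0.        , 487.37361192, 186.42747189],
       [  0.        ,   0.        ,   1.        ]]), 'eye': array([ 0.32437144, -0.02204817,  1.7347688 ]), 'rotation': array([ 0.71364125, -0.69740067,  0.04642225, -0.04683421])}
[-0.75449087 -0.00150797  0.3090515 ]
{'camera_matrix': array([[396.19285538,   0.        , 256.72437724],
       [  0.        , 396.19285538, 191.72424112],
       [  0.        ,   0.        ,   1.        ]]), 'eye': array([ 1.39332721, -0.63380357,  0.83646594]), 'rotation': array([ 0.78370978,  0.40429773, -0.21017917, -0.42209838])}
[-7.50214179e-01  6.31140204e-04  4.79008033e-01]
```

View pics/top0.png

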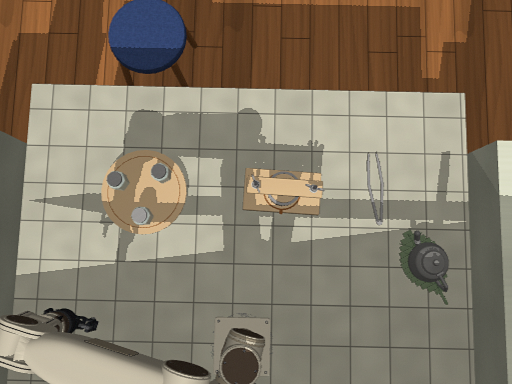

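View pics/scene0.png

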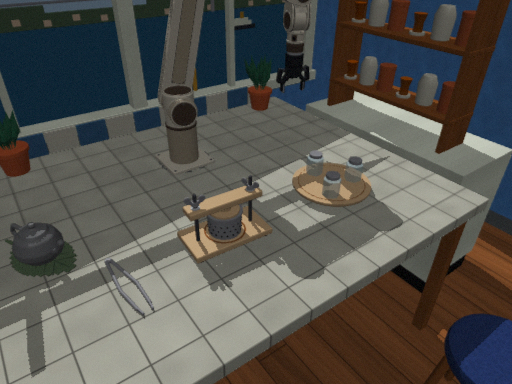

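The top view shows the press with its nuts at about (256,184) and (313,188), jars to the left, and tongs at (375,190). I'll measure the nuts next.

```bash
python3 - <<'E'
from h import *
W=np.load("top.npy")
S=np.load("scene.npy")
for (u,v) in((256,184),(313,188)):
    p=W[v-12:v+13,u-12:u+13].reshape(-1,3); q=p[p[:,2]>0.163]
    print(u,v,len(q),q.mean(0),np.sort(q[:,2])[-6:])
b=W[160:220,240:330].reshape(-1,3); b=b[(b[:,2]>.145)&(b[:,2]<.158)]
print(len(b),b.mean(0)); r=cv2.minAreaRect((b[:,:2]*1000).astype(np.float32)); print(r)
c=b.mean(0)
s=S.reshape(-1,3); m=(s[:,2]>.16)&(np.abs(s[:,0]-c[0])<.15)&(np.abs(s[:,1]-c[1])<.16)&(s[:,2]<.26)
s=s[m]; 
for sg in(1,-1):
    q=s[(s[:,1]-c[1])*sg>0]; print(sg,len(q),q.mean(0),np.sort(q[:,2])[-8:])
j=W[150:240,95:190].reshape(-1,3); print("jars",np.nanmax(j[:,2]))
for v,u in((179,117),(172,161),(214,141),(215,380)): print(W[v,u])
E
```

```text
256 184 59 [ 0.54064158 -0.03186541  0.18162191] [0.19868503 0.19913021 0.20042121 0.20273883 0.20339037 0.20518166]
313 188 68 [ 0.53134963 -0.22059072  0.18500759] [0.20098618 0.20218465 0.20292663 0.2044939  0.20503794 0.20567294]
1059 [ 0.53681963 -0.1265179   0.15221429]
((537.3004150390625, -127.49320983886719), (249.58750915527344, 56.61772918701172), 87.27037811279297)
1 139 [ 0.54160014 -0.03787004  0.17642823] [0.19741853 0.1974507  0.19754438 0.19818773 0.19877141 0.19915585
 0.19947721 0.1998584 ]
-1 172 [ 0.53265948 -0.22704079  0.17989234] [0.19606593 0.19715248 0.19733308 0.19772614 0.19795058 0.19799178
 0.19811726 0.20046681]
jars 0.1280830143505156
[0.55414784 0.43101188 0.11511777]
[0.58120825 0.28426581 0.11601067]
[0.43840235 0.34418565 0.1154619 ]
[ 0.46153431 -0.47777292  0.01307221]
```

```bash
python3 - <<'E'
from h import *
print(imaging.get_calibration("wrist"))
E
```

```text
{'camera_matrix': array([[264.46740481,   0.        , 252.7787055 ],
       [  0.        , 264.46740481, 189.55396537],
       [  0.        ,   0.        ,   1.        ]]), 'hand_eye': array([[ 1.24020642e-03, -9.59158036e-01, -2.82868034e-01,
         7.11159531e-02],
       [ 9.99999016e-01,  1.00419638e-03,  9.79333627e-04,
        -1.19905147e-03],
       [-6.55280663e-04, -2.82868970e-01,  9.59158337e-01,
        -1.25443414e-01],
       [ 0.00000000e+00,  0.00000000e+00,  0.00000000e+00,
         1.00000000e+00]])}
```

Emit:
apply_moves(
  targets=[
    [[0.56, -0.82, 0.12, 0, 1], [0.56, -0.82, 0.12, 0, 1], [0.56, -0.82, 0.12, 0, 1], [0.56, -0.82, 0.12, 0, 1], [0.56, -0.82, 0.12, 0, 1], [0.56, -0.82, 0.12, 0, 1], [0.56, -0.82, 0.12, 0, 1], [0.56, -0.82, 0.12, 0, 1]],
  ],
)

```text
clock: 0.82
eef_pos: [0.2988, 0.2214, 0.2869]
tool_rot: [0.12, 0.993, 0.0, 0.0]
ft_force: [0.5, 0.3, 0.0]
grip_width: 0.0851
grasp_force: 0.0
```

Emit:
apply_moves(
  targets=[
    [[0.56, -0.82, 0.12, 0, 1], [0.56, -0.82, 0.12, 0, 1], [0.56, -0.82, 0.12, 0, 1], [0.56, -0.82, 0.12, 0, 1], [0.56, -0.82, 0.12, 0, 1], [0.56, -0.82, 0.12, 0, 1], [0.56, -0.82, 0.12, 0, 1], [0.56, -0.82, 0.12, 0, 1]],
  ],
)

```text
clock: 1.48
eef_pos: [0.4782, -0.0412, 0.3251]
tool_rot: [0.12, 0.993, 0.0, -0.0]
ft_force: [0.3, 1.7, -0.1]
grip_width: 0.0852
grasp_force: 0.0
```

Emit:
apply_moves(
  targets=[
    [[0.3, -0.9, 0, 0, 1], [0.3, -0.9, 0, 0, 1], [0, 0, 0, 0, 1], [0, 0, 0, 0, 1]],
  ],
)

```text
clock: 1.82
eef_pos: [0.5016, -0.113, 0.324]
tool_rot: [0.122, 0.993, 0.0, -0.001]
ft_force: [-0.2, 0.8, -0.1]
grip_width: 0.0852
grasp_force: 0.0
```

```bash
python3 - <<'E'
from h import *
im,d,W=pts("wrist"); np.save("w.npy",W)
c=np.array([.537,-.1275]); 
m=(W[...,2]>.158)&(W[...,2]<.21)&(np.linalg.norm(W[...,:2]-c,axis=-1)<.16)
v,u=np.where(m); print(u.min(),u.max(),v.min(),v.max())
for r in((.5415,-.0325),(.5325,-.2225)):
    k=m&(np.linalg.norm(W[...,:2]-r,axis=-1)<.04); p=W[k]; rad=np.linalg.norm(p[:,:2]-r,axis=1)
    w=p[(rad>12)|(rad>.014)]; x=w[:,:2]-r; rr=cv2.minAreaRect((w[:,:2]*1000).astype(np.float32))
    ev,V=np.linalg.eigh(np.cov(x.T)); print(len(p),p.mean(0),"wing z pct",np.percentile(w[:,2],[5,50,95,99]),"ang",np.degrees(np.arctan2(V[1,1],V[0,1])),rr)
    rod=p[p[:,2]>.1955]; print("rodtop",len(rod),rod.mean(0) if len(rod) else "")
b=max(0,v.min()-15);e=v.max()+25;l=max(0,u.min()-15);q=u.max()+15
cv2.imwrite("pics/w1.png",cv2.resize(im[b:e,l:q],None,fx=min(800/(q-l),600/(e-b)),fy=min(800/(q-l),600/(e-b)),interpolation=cv2.INTER_CUBIC)[:600,:800])
print(get_obs()["joint_pos"],get_obs()["eef_pos"],get_obs()["ft_torque"])
E
```

```text
132 349 175 240
567 [ 0.5372175  -0.03749992  0.18104345] wing z pct [0.17144455 0.18459648 0.18669073 0.18734084] ang -156.61515577835044 ((541.5087890625, -39.327030181884766), (62.62736511230469, 12.551626205444336), 23.475814819335938)
rodtop 108 [ 0.54027484 -0.03571438  0.19828151]
771 [ 0.52881321 -0.22330217  0.18121853] wing z pct [0.17227015 0.18629777 0.19297209 0.19363804] ang 74.19405534101188 ((531.2122802734375, -224.6413116455078), (62.75318145751953, 6.058688640594482), 74.52915954589844)
rodtop 30 [ 0.52806832 -0.22671879  0.19781877]
[-2.19492867e-01  2.51843808e-01  2.15468670e-01  1.53642535e+00
  4.32225073e-04  2.31634236e-02] [ 0.501285   -0.11170329  0.32430008] [ 0.06138837 -0.03647738 -0.02039208]
```

View pics/w1.png

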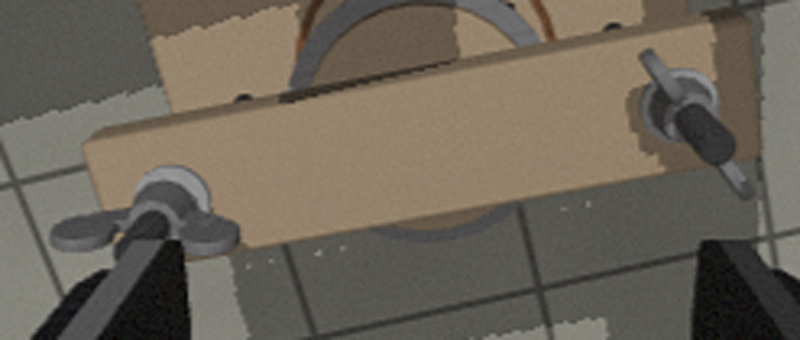

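The wrist view shows both nuts: left (175,215) and right (690,110) in the crop. By depth, the −y nut's wings are about 6 mm higher, so it is the loose one, with its wings at about 74° and its axis near (0.531, −0.224). I'll straddle the nut with the fingers part-open (36 mm) and turn about the rod.

Emit:
apply_moves(
  targets=[
    [[0.1, -0.35, -0.2, 6.8, -0.15], [0.1, -0.35, -0.2, 6.8, -0.15], [0.1, -0.35, -0.2, 6.8, -0.15], [0.1, -0.35, -0.2, 6.8, -0.15], [0.1, -0.35, -0.2, 6.8, -0.15], [0.1, -0.35, -0.2, 6.8, -0.15], [0.1, -0.35, -0.2, 6.8, -0.15], [0.05, -0.35, -0.2, 6.8, -0.15]],
  ],
)

```text
clock: 2.53
eef_pos: [0.5319, -0.2217, 0.261]
tool_rot: [-0.351, 0.936, 0.0, 0.0]
ft_force: [-0.2, 0.5, 0.5]
grip_width: 0.0363
grasp_force: 0.0
```

Emit:
apply_moves(
  targets=[
    [[0, 0, -0.2, 6.8, -0.15], [0, 0, -0.2, 6.8, -0.15], [0, 0, -0.2, 6.8, -0.15], [0, 0, -0.2, 6.8, -0.15], [0, 0, 0, 6.8, -0.15], [0, 0, 0, 0, -0.15], [0, 0, 0, 0, -0.15]],
  ],
)

```text
clock: 3.12
eef_pos: [0.5317, -0.2216, 0.2294]
tool_rot: [-0.606, 0.796, 0.0, 0.0]
ft_force: [-0.3, -0.4, 0.7]
grip_width: 0.0365
grasp_force: 0.0
```

```bash
python3 - <<'E'
from h import *
o=get_obs(); print(o["joint_pos"],o["eef_pos"],o["tool_rot"],o["ft_torque"],o["grip_width"])
im,d,W=pts("wrist"); cv2.imwrite("pics/w2.png",im)
E
```

```text
[-3.95041565e-01  4.00527300e-01  1.80518612e-01  1.35075685e+00
  2.27678026e-04 -1.69632975e+00] [ 0.53172006 -0.22163565  0.22944681] [-6.05699029e-01  7.95693831e-01  4.37479530e-05  1.06218802e-04] [ 0.01851312 -0.00253225  0.05106277] 0.03650344766032755
```

View pics/w2.png

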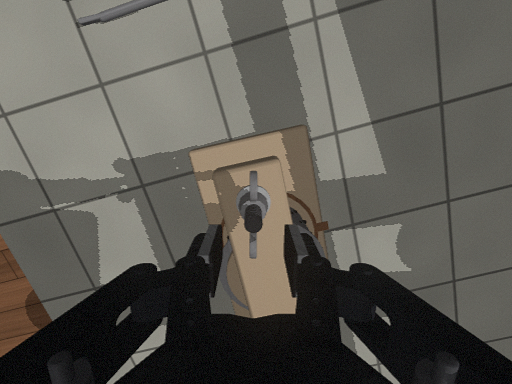

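The rod (252,218) is centred between the fingertips and the wings run perpendicular to the finger line. Going down, then turning clockwise.

Emit:
apply_moves(
  targets=[
    [[0, -0.05, -0.3, 0, -0.15], [0, 0, -0.3, 0, -0.15], [0, 0, -0.3, 0, -0.15], [0, 0, -0.25, 0, -0.15], [0, 0, 0, -7, -0.15], [0, 0, 0, -7, -0.15], [0, 0, 0, -7, -0.15], [0, 0, 0, -7, -0.15]],
  ],
)

```text
clock: 3.83
eef_pos: [0.5318, -0.2249, 0.1833]
tool_rot: [-0.392, 0.92, -0.0, 0.0]
ft_force: [0.2, 0.8, -0.3]
grip_width: 0.0361
grasp_force: 0.0
```

Emit:
apply_moves(
  targets=[
    [[0, 0, 0, -7, -0.15], [0, 0, 0, -7, -0.15], [0, 0, 0, -7, -0.15], [0, 0, 0, -7, -0.15], [0, 0, 0, -7, -0.15], [0, 0, 0, -7, -0.15], [0, 0, 0, -7, -0.15], [0, 0, 0, -7, -0.15]],
  ],
)

```text
clock: 4.5
eef_pos: [0.5311, -0.2247, 0.183]
tool_rot: [0.086, 0.996, 0.0, -0.001]
ft_force: [-0.6, 0.2, -0.6]
grip_width: 0.0362
grasp_force: 0.5
```

```bash
python3 - <<'E'
from h import *
o=get_obs(); print(o["joint_pos"],o["eef_pos"],o["ft_force"],o["ft_torque"],o["grip_width"])
im,d,W=pts("wrist"); cv2.imwrite("pics/w3.png",im)
E
```

```text
[-4.00208039e-01  4.26678627e-01  9.77978459e-02  1.24307880e+00
 -1.51424061e-04 -2.28992355e-01] [ 0.53111885 -0.22473081  0.18302891] [-0.55504686  0.17509759 -0.6408566 ] [ 0.05310895  0.28601388 -0.00428777] 0.036203506936077615
```

View pics/w3.png

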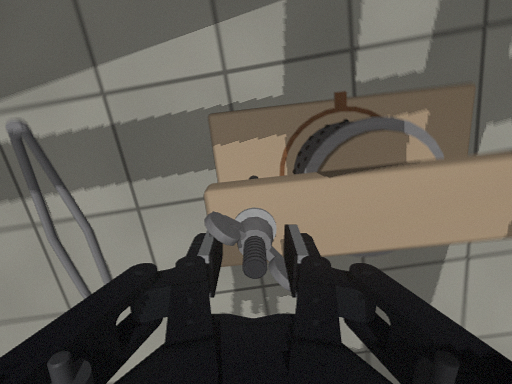

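The finger is on the wing at about (220,228) and pushing it round, and the forces are low. Continuing the stroke.

Emit:
apply_moves(
  targets=[
    [[0, 0, 0, -7, -0.15], [0, 0, 0, -7, -0.15], [0, 0, 0, -7, -0.15], [0, 0, 0, -7, -0.15], [0, 0, 0, -7, -0.15], [0, 0, 0, -7, -0.15], [0, 0, 0, -7, -0.15], [0, 0, 0, -7, -0.15]],
  ],
)

```text
clock: 5.22
eef_pos: [0.5316, -0.2245, 0.183]
tool_rot: [0.542, 0.84, 0.0, -0.0]
ft_force: [-0.4, 1.4, -1.6]
grip_width: 0.036
grasp_force: 0.5
```

Emit:
apply_moves(
  targets=[
    [[0, 0, 0, -7, -0.15], [0, 0, 0, -7, -0.15], [0, 0, 0, -7, -0.15], [0, 0, 0, -7, -0.15], [0, 0, 0, -7, -0.15], [0, 0, 0, -7, -0.15], [0, 0, 0, -7, -0.15], [0, 0, 0, -7, -0.15]],
  ],
)

```text
clock: 5.88
eef_pos: [0.5315, -0.225, 0.183]
tool_rot: [0.873, 0.488, -0.0, -0.0]
ft_force: [-0.9, 0.6, -0.7]
grip_width: 0.0364
grasp_force: 0.6
```

Emit:
apply_moves(
  targets=[
    [[0, 0, 0, -7, -0.15], [0, 0, 0, -7, -0.15], [0, 0, 0, -7, -0.15], [0, 0, 0, -7, -0.15], [0, 0, 0, -7, -0.15], [0, 0, 0, -7, -0.15], [0, 0, 0, -7, -0.15], [0, 0, 0, -7, -0.15]],
  ],
)

```text
clock: 6.55
eef_pos: [0.5312, -0.2248, 0.1829]
tool_rot: [1.0, 0.021, -0.001, -0.0]
ft_force: [-1.1, -0.3, -0.7]
grip_width: 0.0364
grasp_force: 0.6
```

```bash
python3 - <<'E'
from h import *
o=get_obs(); print(o["joint_pos"],o["eef_pos"],o["ft_force"],o["ft_torque"],o["grip_width"])
E
```

```text
[-4.00326428e-01  4.26884505e-01  9.78643571e-02  1.24290352e+00
 -1.73890994e-04  2.70016543e+00] [ 0.53117245 -0.22483462  0.18293487] [-1.11428593 -0.30510893 -0.73380604] [0.0118648  0.2546364  0.04041446] 0.03640671319805242
```

Emit:
apply_moves(
  targets=[
    [[0, 0, 0, -7, -0.15], [0, 0, 0, -7, -0.15], [0, 0, 0, -7, -0.15], [0, 0, 0, 7, -0.15], [0, 0, 0, 7, -0.15], [0, 0, 0.5, 7, -0.15], [0, 0, 0.5, 7, -0.15], [0, 0, 0, 0, -0.15]],
  ],
)

```text
clock: 7.22
eef_pos: [0.5338, -0.2258, 0.2275]
tool_rot: [0.996, 0.086, 0.004, 0.002]
ft_force: [0.5, -0.7, 0.1]
grip_width: 0.0364
grasp_force: 0.0
```

Emit:
apply_moves(
  targets=[
    [[0, 0, 0, 7, -0.15], [0, 0, 0, 7, -0.15], [0, 0, 0, 7, -0.15], [0, 0, 0, 7, -0.15], [0, 0, 0, 7, -0.15], [0, 0, 0, 7, -0.15], [0, 0, 0, 7, -0.15], [0, 0, 0, 7, -0.15]],
  ],
)

```text
clock: 7.88
eef_pos: [0.5317, -0.225, 0.2228]
tool_rot: [0.839, 0.544, 0.0, 0.0]
ft_force: [-0.5, -0.6, -0.7]
grip_width: 0.0362
grasp_force: 0.0
```

Emit:
apply_moves(
  targets=[
    [[0, 0, 0, 7, -0.15], [0, 0, 0, 7, -0.15], [0, 0, 0, 7, -0.15], [0, 0, 0, 7, -0.15], [0, 0, 0, 7, -0.15], [0, 0, 0, 7, -0.15], [0, 0, 0, 7, -0.15], [0, 0, 0, 7, -0.15]],
  ],
)

```text
clock: 8.55
eef_pos: [0.5317, -0.225, 0.2228]
tool_rot: [0.485, 0.874, 0.0, 0.0]
ft_force: [0.9, -0.2, -0.1]
grip_width: 0.0363
grasp_force: 0.0
```

Emit:
apply_moves(
  targets=[
    [[0, 0, 0, 7, -0.15], [0, 0, 0, 7, -0.15], [0, 0, 0, 7, -0.15], [0, 0, 0, 7, -0.15], [0, 0, 0, 7, -0.15], [0, 0, 0, 7, -0.15], [0, 0, 0, 7, -0.15], [0, 0, 0, 7, -0.15]],
  ],
)

```text
clock: 9.22
eef_pos: [0.5318, -0.225, 0.2228]
tool_rot: [0.018, 1.0, -0.0, 0.0]
ft_force: [0.3, -1.1, -0.2]
grip_width: 0.0368
grasp_force: 0.0
```

Emit:
apply_moves(
  targets=[
    [[0, 0, 0, 7, -0.15], [0, 0, 0, 7, -0.15], [0, 0, 0, 7, -0.15], [0, 0, 0, 0, -0.15], [0, 0, 0, 0, -0.15]],
  ],
)

```text
clock: 9.63
eef_pos: [0.5317, -0.2251, 0.2229]
tool_rot: [-0.16, 0.987, 0.0, 0.0]
ft_force: [0.5, 0.4, 0.4]
grip_width: 0.0362
grasp_force: 0.0
```

```bash
python3 - <<'E'
from h import *
o=get_obs(); print(o["joint_pos"],o["eef_pos"],o["ft_force"],o["ft_torque"],o["grip_width"])
im,d,W=pts("wrist"); cv2.imwrite("pics/w4.png",im)
r=np.array([.531,-.2245]);p=W[(W[...,2]>.16)&(W[...,2]<.197)&(np.linalg.norm(W[...,:2]-r,axis=-1)<.036)]
p=p[np.linalg.norm(p[:,:2]-r,axis=1)>.014]
print(len(p),np.percentile(p[:,2],[50,90,99]))
E
```

```text
[-4.00442030e-01  4.05906451e-01  1.71515443e-01  1.33635086e+00
  3.47709561e-05 -7.21868071e-01] [ 0.53168549 -0.22505929  0.22289517] [0.48568642 0.43666791 0.37718522] [-0.00483113 -0.01890155  0.03671683] 0.03621126270297123
460 [0.1876408  0.18925018 0.19024347]
```

View pics/w4.png

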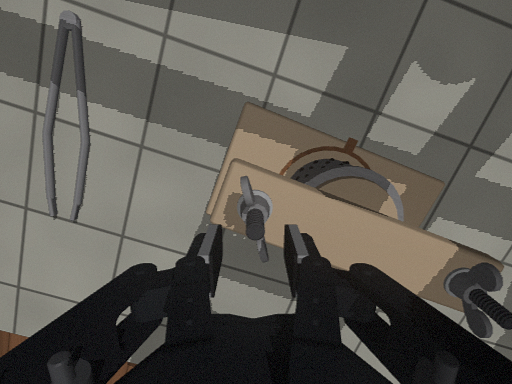

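Nut is about 3 mm lower (wing tops 0.1902) and again lies across the finger line at (255,215). Second stroke.

Emit:
apply_moves(
  targets=[
    [[0, 0, -0.5, 0, -0.15], [0, 0, -0.53, 0, -0.15], [0, 0, 0, -7, -0.15], [0, 0, 0, -7, -0.15], [0, 0, 0, -7, -0.15], [0, 0, 0, -7, -0.15], [0, 0, 0, -7, -0.15], [0, 0, 0, -7, -0.15]],
  ],
)

```text
clock: 10.35
eef_pos: [0.5313, -0.2249, 0.1817]
tool_rot: [0.207, 0.978, 0.0, -0.0]
ft_force: [-1.0, 1.2, -0.2]
grip_width: 0.0363
grasp_force: 0.5
```

Emit:
apply_moves(
  targets=[
    [[0, 0, 0, -7, -0.15], [0, 0, 0, -7, -0.15], [0, 0, 0, -7, -0.15], [0, 0, 0, -7, -0.15], [0, 0, 0, -7, -0.15], [0, 0, 0, -7, -0.15], [0, 0, 0, -7, -0.15], [0, 0, 0, -7, -0.15]],
  ],
)

```text
clock: 11.02
eef_pos: [0.5314, -0.2246, 0.1815]
tool_rot: [0.642, 0.767, 0.0, -0.001]
ft_force: [-0.5, 1.9, 0.3]
grip_width: 0.0362
grasp_force: 0.5
```

Emit:
apply_moves(
  targets=[
    [[0, 0, 0, -7, -0.15], [0, 0, 0, -7, -0.15], [0, 0, 0, -7, -0.15], [0, 0, 0, -7, -0.15], [0, 0, 0, -7, -0.15]],
  ],
)

```text
clock: 11.43
eef_pos: [0.5315, -0.2249, 0.1816]
tool_rot: [0.843, 0.538, -0.0, -0.0]
ft_force: [0.9, 0.3, -0.1]
grip_width: 0.0365
grasp_force: 0.6
```

```bash
python3 - <<'E'
from h import *
o=get_obs(); print(o["joint_pos"],o["eef_pos"],o["ft_force"],o["ft_torque"],o["grip_width"])
E
```

```text
[-4.00467919e-01  4.28010466e-01  9.59240894e-02  1.23934261e+00
  3.12993671e-04  1.60461596e+00] [ 0.5314999  -0.22491039  0.18156134] [ 0.85727643  0.33311861 -0.1336867 ] [0.06792396 0.01903827 0.0069306 ] 0.03652368444102247
```

Emit:
apply_moves(
  targets=[
    [[0, 0, 0, -7, -0.15], [0, 0, 0, -7, -0.15], [0, 0, 0, -7, -0.15], [0, 0, 0, -7, -0.15]],
  ],
)

```text
clock: 11.77
eef_pos: [0.5311, -0.2251, 0.1814]
tool_rot: [0.948, 0.318, -0.001, -0.0]
ft_force: [-1.0, 0.1, -1.9]
grip_width: 0.0364
grasp_force: 0.6
```

```bash
cat > t.py <<'E'
from h import *
o=get_obs(); print(o["joint_pos"][5],o["ft_force"],o["ft_torque"],o["grasp_force"])
E
python3 t.py
```

```text
2.0932457398210595 [-1.00943422  0.06216476 -1.91146106] [-0.00031699  0.17484654 -0.01307616] 0.6115434646198992
```

Emit:
apply_moves(
  targets=[
    [[0, 0, 0, -7, -0.15], [0, 0, 0, -7, -0.15], [0, 0, 0, -7, -0.15]],
  ],
)

```text
clock: 12.02
eef_pos: [0.5309, -0.225, 0.1813]
tool_rot: [0.99, 0.14, -0.001, -0.0]
ft_force: [-1.5, 0.5, -0.8]
grip_width: 0.0363
grasp_force: 0.6
```

```bash
python3 t.py
```

```text
2.459799220014174 [-1.48873436  0.45291252 -0.78369836] [0.01898458 0.24904631 0.00288795] 0.6023311693570577
```

Emit:
apply_moves(
  targets=[
    [[0, 0, 0, -7, -0.15], [0, 0, 0, -7, -0.15], [0, 0, 0, -7, -0.15]],
  ],
)

```text
clock: 12.27
eef_pos: [0.5309, -0.2249, 0.1813]
tool_rot: [0.999, -0.043, -0.001, -0.0]
ft_force: [-1.3, -0.0, -1.3]
grip_width: 0.0363
grasp_force: 0.6
```

```bash
python3 t.py
```

```text
2.8263513104776923 [-1.26884407 -0.02208555 -1.25682012] [0.09853067 0.30713312 0.02107424] 0.5789432236815628
```

Emit:
apply_moves(
  targets=[
    [[0, 0, 0, -7, -0.15], [0, 0, 0, -7, -0.15], [0, 0, 0, 0, -0.15]],
  ],
)

```text
clock: 12.52
eef_pos: [0.5311, -0.2249, 0.1814]
tool_rot: [0.987, -0.162, -0.001, -0.0]
ft_force: [-0.3, 0.9, -0.3]
grip_width: 0.0361
grasp_force: 0.4
```

```bash
python3 t.py
```

```text
3.066139028226548 [-0.26334292  0.94520349 -0.30040359] [0.12138589 0.1213239  0.01268673] 0.3638319160086212
```

Not at the stop yet, so I'll rewind for a third stroke.

Emit:
apply_moves(
  targets=[
    [[0, 0, 0, 7, -0.15], [0, 0, 0, 7, -0.15], [0, 0, 0.5, 7, -0.15], [0, 0, 0.5, 7, -0.15], [0, 0, 0, 7, -0.15], [0, 0, 0, 7, -0.15], [0, 0, 0, 7, -0.15], [0, 0, 0, 7, -0.15]],
  ],
)

```text
clock: 13.18
eef_pos: [0.532, -0.2253, 0.2222]
tool_rot: [0.945, 0.326, 0.0, 0.0]
ft_force: [-0.3, 0.5, 0.3]
grip_width: 0.036
grasp_force: 0.0
```

Emit:
apply_moves(
  targets=[
    [[0, 0, 0, 7, -0.15], [0, 0, 0, 7, -0.15], [0, 0, 0, 7, -0.15], [0, 0, 0, 7, -0.15], [0, 0, 0, 7, -0.15], [0, 0, 0, 7, -0.15], [0, 0, 0, 7, -0.15], [0, 0, 0, 7, -0.15]],
  ],
)

```text
clock: 13.85
eef_pos: [0.5319, -0.2253, 0.222]
tool_rot: [0.682, 0.732, 0.0, 0.0]
ft_force: [-0.9, 0.1, -0.5]
grip_width: 0.0362
grasp_force: 0.0
```

Emit:
apply_moves(
  targets=[
    [[0, 0, 0, 7, -0.15], [0, 0, 0, 7, -0.15], [0, 0, 0, 7, -0.15], [0, 0, 0, 7, -0.15], [0, 0, 0, 7, -0.15], [0, 0, 0, 7, -0.15], [0, 0, 0, 7, -0.15], [0, 0, 0, 7, -0.15]],
  ],
)

```text
clock: 14.52
eef_pos: [0.5319, -0.2253, 0.222]
tool_rot: [0.258, 0.966, -0.0, 0.0]
ft_force: [-0.0, 0.9, 0.1]
grip_width: 0.0363
grasp_force: 0.0
```

Emit:
apply_moves(
  targets=[
    [[0, 0, 0, 7, -0.15], [0, 0, 0, 7, -0.15], [0, 0, 0, 7, -0.15], [0, 0, 0, 7, -0.15], [0, 0, 0, 7, -0.15], [0, 0, 0, 7, -0.15], [0, 0, 0, 0, -0.15], [0, 0, 0, 0, -0.15]],
  ],
)

```text
clock: 15.18
eef_pos: [0.5318, -0.2253, 0.222]
tool_rot: [-0.1, 0.995, -0.0, 0.0]
ft_force: [0.3, -0.1, 0.1]
grip_width: 0.0364
grasp_force: 0.0
```

```bash
cat > m.py <<'E'
from h import *
import sys
im,d,W=pts("wrist"); cv2.imwrite("pics/%s.png"%sys.argv[1],im)
r=np.array([.531,-.2245]);p=W[(W[...,2]>.16)&(W[...,2]<.197)&(np.linalg.norm(W[...,:2]-r,axis=-1)<.036)]
p=p[np.linalg.norm(p[:,:2]-r,axis=1)>.014]
print(len(p),np.percentile(p[:,2],[50,90,99]))
E
python3 t.py; python3 m.py w5
```

```text
-0.6010604794713069 [ 0.34956278 -0.05188274  0.085217  ] [0.05489225 0.00727269 0.00581459] 0.0
511 [0.18413874 0.18627445 0.18706649]
```

View pics/w5.png

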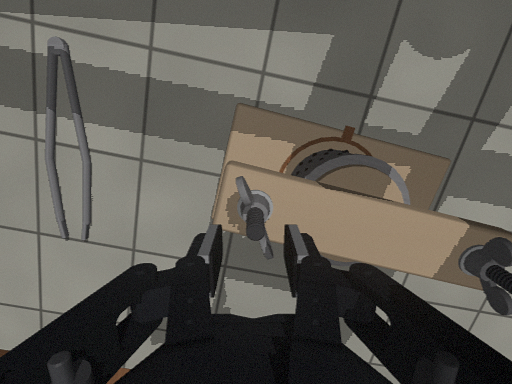

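Wing tops are now at 0.1871, nearly down, with the wings clear of the fingers at (255,215). Third stroke, slowly.

Emit:
apply_moves(
  targets=[
    [[0, 0, -0.5, 0, -0.15], [0, 0, -0.52, 0, -0.15], [0, 0, 0, -7, -0.15], [0, 0, 0, -7, -0.15], [0, 0, 0, -7, -0.15], [0, 0, 0, -7, -0.15], [0, 0, 0, 0, -0.15]],
  ],
)

```text
clock: 15.82
eef_pos: [0.5316, -0.2252, 0.181]
tool_rot: [0.144, 0.99, 0.0, -0.0]
ft_force: [-0.8, -0.6, -0.1]
grip_width: 0.0364
grasp_force: 0.0
```

```bash
python3 t.py
```

```text
-0.11105945107633207 [-0.84563188 -0.56586253 -0.11232784] [-0.00053967 -0.02335289 -0.0070775 ] 0.016058397595770657
```

Emit:
apply_moves(
  targets=[
    [[0, 0, 0, -6, -0.15], [0, 0, 0, -6, -0.15], [0, 0, 0, 0, -0.15]],
  ],
)

```text
clock: 16.07
eef_pos: [0.5308, -0.2243, 0.1809]
tool_rot: [0.245, 0.97, 0.001, -0.001]
ft_force: [-1.8, 3.7, 0.7]
grip_width: 0.0361
grasp_force: 1.9
```

```bash
python3 t.py
```

```text
0.09450799027950266 [-1.83756039  3.73469041  0.6952538 ] [0.57040671 0.48756968 0.05098413] 1.87714107814827
```

Emit:
apply_moves(
  targets=[
    [[0, 0, 0, -5, -0.15], [0, 0, 0, 0, -0.15], [0, 0, 0, 0, -0.15]],
  ],
)

```text
clock: 16.32
eef_pos: [0.5309, -0.2243, 0.1808]
tool_rot: [0.285, 0.959, 0.001, -0.001]
ft_force: [-3.5, 4.1, 1.5]
grip_width: 0.0363
grasp_force: 3.9
```

```bash
python3 t.py
```

```text
0.1774237622574987 [-3.47528881  4.09328683  1.54473194] [0.82526595 0.70513827 0.14103093] 3.9120342921000884
```

Emit:
apply_moves(
  targets=[
    [[0, 0, 0, -5, -0.15], [0, 0, 0, 0, -0.15], [0, 0, 0, 0, -0.15]],
  ],
)

```text
clock: 16.57
eef_pos: [0.5309, -0.2243, 0.1809]
tool_rot: [0.326, 0.945, 0.001, -0.001]
ft_force: [-2.5, 4.3, 2.7]
grip_width: 0.0364
grasp_force: 6.1
```

```bash
python3 t.py
```

```text
0.26487623774120334 [-2.53374389  4.32865055  2.73131475] [0.90931796 0.76522558 0.2213528 ] 6.07596032336005
```

The torque rises at about the bush's stiffness, so the nut is at its stop. Back off, lift clear and check.

Emit:
apply_moves(
  targets=[
    [[0, 0, 0, 4, -0.15], [0, 0, 0, 5, -0.15], [0, 0, 0, 7, -0.15], [0, 0, 0, 7, -0.15], [0, 0, 0, 7, -0.15], [0, 0, 0.4, 0, -0.15], [0, 0, 0.6, 0, -0.15], [0, 0, 0, 0, -0.15]],
  ],
)

```text
clock: 17.23
eef_pos: [0.5344, -0.2269, 0.2259]
tool_rot: [0.072, 0.997, -0.002, 0.005]
ft_force: [1.9, -0.4, 0.9]
grip_width: 0.0363
grasp_force: 0.0
```

Emit:
apply_moves(
  targets=[
    [[0, 0, 0.5, 0, -0.15], [0, 0, 0.5, 0, -0.15], [0, 0, 0, 0, -0.15]],
  ],
)

```text
clock: 17.48
eef_pos: [0.534, -0.2267, 0.2655]
tool_rot: [0.072, 0.997, -0.002, 0.004]
ft_force: [1.1, -0.4, 1.0]
grip_width: 0.0365
grasp_force: 0.0
```

```bash
python3 t.py; python3 m.py w6; python3 - <<'E'
from h import *
im,d,W=pts("top"); A=np.load("top.npy")
for n,(v,u) in dict(j0=(179,117),j1=(172,161),j2=(214,141)).items(): print(n,W[v,u]-A[v,u])
E
```

```text
-0.25721515578889154 [ 1.13344326 -0.38693183  0.96117257] [ 0.01302856 -0.04710622  0.00064756] 0.0
381 [0.18333534 0.1862601  0.18706381]
j0 [-0.00025503 -0.00050285  0.00179765]
j1 [-0.00038399 -0.00045796  0.00242015]
j2 [ 7.89031354e-05  2.53413710e-04 -1.12047153e-03]
```

View pics/w6.png

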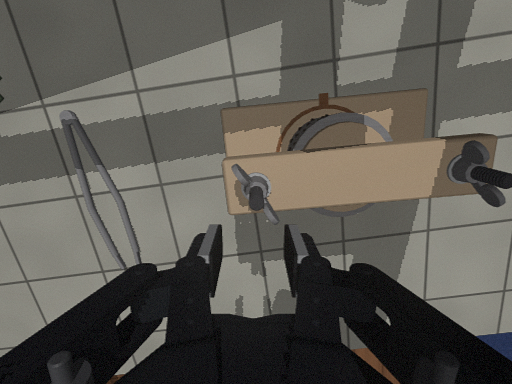

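The loose nut (256,190) has its wing tops at 0.187 m, the same as the tight nut. The jars haven't moved and the gripper is clear.

```bash
python3 -c "
from workcell import order
print(order.job_done())"
```

```text
the job is handed in; nothing more can be done
None
```

I turned the loose wing nut down to its stop in three strokes, finished by about 17.5 s on the robot clock, and handed the job in (no verdict came back). The other nut wasn't touched, the jars measured within 3 mm of where they started, and the tongs, never approached, were not re-measured.

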